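# Clamp a die button in the key-wound spring vise

### The arm

A 7-joint arm with a two-finger parallel gripper is mounted at the origin on the work surface. World frame = base frame: x ahead of the robot, y to its left, z up, the work surface at z = 0. Lengths are in m, angles in degrees, forces in N, time in s.
With the tool pointing down it reaches from about 0.425 to 0.875 m from the base axis. Payload 9.9 kg.
Tool frame: the origin (TCP) lies at the very end of the fingers, on their centre line; the grasp point (between the pads) lies 19 mm behind it; z points along the fingers, y is the line along which they close (so a half turn about z gives the same grasp; the last joint's range is limited). The gripper opens to 85 mm and grips with 20 to 120 N. Pads are 22 mm wide; open, the fingers measure 114 mm over their backs; the gripper's body (76 mm by 85 mm) begins 54 mm behind the grasp point. The pads swing forward as they close: fully open they stand 13 mm farther back than shut.
Start: joints at [70.199, 32.985, 1.427, 82.34, -0.859, 64.687, -3.237], TCP at [0.175, -0.652, 0.21] pointing down, gripper open.
Joint ranges: [-157.87, 157.87], [-19.46, 123.44], [-87.15, 90], [11.01, 140.99], [-62.26, 242.26], [9.8, 113.94], [-161.44, 161.44]. Speed limits (degrees/s): [127.2, 127.2, 172.46, 172.46, 180, 180, 180].

### API

Orientations are given as a 3x3 rotation matrix whose columns are the frame's x, y, z axes.
In Python, from cell import r, imaging, ticket gives the robot as it stands.
- The arm moves only by the tool drive_tool, never from a script. Its argument "targets" is a list of rows, each a list of 5 numbers: the closure, from -1 (fully open) to 1 (shut), then the shift along the tool's x, y, z in units of 50 mm (1.0 is 50 mm), then the turn about the tool's z in units of 5 degrees (1.0 is 5 degrees). A call has 1 to 8 rows; each row is the pose to reach, as a shift and turn from the pose commanded when the call began, along the tool's axes at that moment; what a row does not reach only later rows make up. A row lasts 1/8 s, in which the tool goes at most 62.5 mm and 10.7 degrees, less where a joint would pass 70% of its speed; a pose out of reach is approached as far as the arm can. A call with a gripper value outside its range is refused whole. The fingers move at their own pace and stop on an object; the grip force is fixed at half the most. Time passes only in rows, so rows that repeat a pose let the fingers close. It gives the time, the measured TCP pose, the force, the opening and the grip force at its end, in the units of the state.
- r.read_state(): the state, without advancing time (a new reading comes with each control period).
- imaging.grab_frame(name): name is "side" or "top" or "wrist"; returns a dict with "frame" (384x512x3 uint8, blue, green, red), "fx", "fy", "cx", "cy" (pixels), "R" (3x3) and "t" (3): a world point X has camera coordinates R X + t; the wrist camera has in their place "tool_from_camera" (4x4, takes a point from camera to tool coordinates, whose origin is the TCP and whose axes are the flange's). Camera axes: x right, y down, z forward; pixel columns grow to the right and rows downward; lengths in m; the calibration is good to about 2 mm. The wrist camera is an equidistant fisheye: a pixel r from the principal point sees the ray r / f radians off the axis. A picture is of the moment at which its call begins: read the wrist's pose just before it. There is no depth.
- ticket.sign_off(): hands the job in; it is judged then, once.
The state is a dict: "clock": time; "q": joint angles; "joint_vel": joint speeds; "effort": joint torques, N m; "eef_pos": TCP position; "eef_rot": TCP orientation; "force": force on the tool from outside, world axes, zero at the start; "wrist_torque": the same for the moment, N m; "finger_gap": finger opening in m; "grip_force": force on a finger pad.
Only numpy, scipy, OpenCV 4.12 (cv2) and the standard library are available. Lean on these libraries where they do the work, as an engineer would, in place of code of your own. Each camera call takes 0.05 s, during which the arm holds its last target. There are 200 camera calls.

### The job

Lift the bronze die button out of the red case, leaving the steel one there, and set it down upright on the bed of the blue vise, midway across between the two jaws, without dropping it. Then wind the brass wing key clockwise (seen from above), as many part turns as it takes, until it is fully home at its stop and the sprung jaw holds the button tight against the fixed jaw. Do not disturb the steel button or the punches in their stand.

Things in the scene. Friction and masses are not known exactly. Their poses are not given: they have to be found in the camera images.
- bronze: the bronze (golden-brown metal) die button: an upright plain cylinder 46 mm in diameter and 60 mm tall, about 0.67 kg, with a dark disc on top, standing in the red case. Origin at the centre of its underside, z up along its axis.
- steelb: the polished steel die button, same size as the bronze one, standing in the same case, 85 to 95 mm from it along the case's long axis; the two may have changed places. It stays. Origin at the centre of its underside.
- case: open red plastic case, fixed, 190 mm (its x) by 140 mm (its y) and 40 mm high, walls and floor 4 mm thick. Origin at the centre of its underside. The buttons stand near its lengthwise middle line, about 45 mm either side of its centre along x, and rise 24 mm above its rim.
- vise: blue vise, fixed to the cabinet top: base plate 240 mm (its x) by 96 mm (its y), 15 mm thick, its top being the bed. Origin at the centre of its underside. Jaws work along its x: fixed jaw towards -x, sprung jaw next, then at +x a blue housing 80 x 80 mm, centred at x = 70 mm, whose top is 75 mm above the cabinet top and carries the key.
- nest (a point): point on the bed (15 mm up) midway between the jaws when they are fully open, at x = -52 mm of the vise; axes as the vise. The gap along x between the jaws is 66 mm wide less 6 mm per radian of key turn. Set the button within 5 mm of here.
- stop_jaw: fixed jaw, dark steel block 25 x 60 mm, top 30 mm above the bed; its origin is the vise's origin. Its clamping face is at x = -85 mm of the vise.
- jaw: sprung jaw, bright steel block 30 x 60 mm, top 30 mm above the bed; origin at the vise's origin when the key is at 0. Its clamping face is at x = -19 mm in its own frame. It moves towards -x 6 mm per radian of key turn, and pushes the button along the bed to the fixed jaw; from about 3.4 rad on the jaw is held by the button and the key winds the spring behind it, up to some 12 N.
- key (a joint): turn of the winding key in rad about its upright axis: clockwise from above counts up, from 0 (unwound) to a hard stop at 4.0 (fully home); it starts between 0 and 0.5. It takes 0.13 to 0.25 N m to turn and stays where it is left (it does not run back). Its red end points straight towards the jaws (vise -x), at a green mark on the housing's edge, when it is fully home.
- key_grip (a point): centre of the key's upright brass wing, on its turning axis, 110 mm above the cabinet top. The wing is 64 mm long (this point's x, which turns with the key; the red end is at +x), 10 mm thick (y) and 35 mm tall (z, 17 mm above and 17 mm below this point); grip it across its thickness from above. Clear space of 17 mm below the wing down to the housing.
- stand: fixed cast-iron stand 80 x 160 mm, 50 mm high, with four square slots and three upright hex punches; its two posts carry a hinged sheet flap, folded back away from the punches, reaching at most 215 mm above the cabinet top. Case and stand may have changed sides. Origin at the centre of the underside. Stay clear.
- punch0: polished hex punch, 29 mm across the head, 100 mm long, standing in a slot of the stand, its top 115 mm above the cabinet top. Leave alone. Origin at the centre of its foot.
- punch1: second punch, same. Leave alone.
- punch2: third punch, same. Leave alone.
There are look-alikes about, which are no part of the job. Of the things like the bronze, leave any that is pink or purple; of the rest the smaller one is meant.

How it is judged (in metres and radians):
On the way:
1. the bronze button stands released on the vise bed between the jaws, before the key is wound up (z of bronze in the frame of nest between -0.004 and 0.004 m and horizontal distance between bronze and nest below 0.02 m and angle between bronze's own z axis and vertical below 0.1 rad and contact force between bronze and the fingers below 0.1 N and value of joint key below 1 rad), for 0.1 s.
At the end, for the whole second after the job is handed in: The key is wound to at least 3.8 rad (stop at 4.0); the bronze button stands upright (within 0.1 rad) on the bed, within 18 mm of the vise's middle line, at rest, pressed by the sprung jaw with over 4 N and against the fixed jaw with over 3 N (value of joint key above 3.8 rad and contact force between jaw and bronze above 4 N and contact force between stop_jaw and bronze above 3 N and y of bronze in the frame of nest between -0.018 and 0.018 m and z of bronze in the frame of nest below 0.005 m and angle between bronze's own z axis and vertical below 0.1 rad and linear speed of bronze below 0.02 m/s); the robot touches nothing.
It fails at once if the steel button is moved more than 30 mm (distance of steelb from where it was at the start of the episode above 0.03 m).
It fails at once if a punch in the stand is moved more than 30 mm (distance of any of punch0, punch1, punch2 from where it was at the start of the episode above 0.03 m).
It fails at once if the bronze button is let go more than 15 mm above the vise bed (dropped in) (horizontal distance between bronze and nest below 0.06 m and z of bronze in the frame of nest above 0.015 m and contact force between bronze and the fingers below 0.02 N).
It also fails if it takes over 64 s, if anything falls off the work surface, if the arm or the gripper's body presses on something with over 40 N, if the wrist force passes 120 N, or if a joint passes its speed limit or range.

## Working session

There is one attempt and no reset: what is moved stays moved. The work goes in short steps, Python scripts to look and compute and a tool call to move; the robot and the scene stay as the last step left them, time stands still between calls to the robot, and variables do not carry over. Pictures are saved under pics/ and viewed, at most 10 in all, crops included, and the job is handed in when it is done.

Besides the shell and the picture viewer there is one more tool, called after "Emit:" as name(argument=value, ...) on one line, values as JSON. drive_tool: Moves the arm, as the interface text tells. Its arguments: {"type":"object","properties":{"targets":{"type":"array"}},"required":["targets"]}

```bash
mkdir -p pics; ls; cat > h.py <<'E'
import numpy as np, cv2, json
from cell import r, imaging, ticket
def grab(n,save=None):
    s=r.read_state(); d=imaging.grab_frame(n)
    if save: cv2.imwrite('pics/'+save,d['frame'])
    return s,d
def ray(d,uv,s=None):
    u,v=uv
    if 'R' in d and d['R'] is not None:
        R=np.array(d['R']);t=np.array(d['t'])
        c=-R.T@t; k=R.T@np.array([(u-d['cx'])/d['fx'],(v-d['cy'])/d['fy'],1]); return c,k
    T=np.array(d['tool_from_camera']); x=(u-d['cx'])/d['fx'];y=(v-d['cy'])/d['fy'];th=np.hypot(x,y)
    k=np.array([np.sin(th)*x/(th+1e-12),np.sin(th)*y/(th+1e-12),np.cos(th)])
    Rt=np.array(s['eef_rot']).reshape(3,3);p=np.array(s['eef_pos'])
    return Rt@T[:3,3]+p, Rt@T[:3,:3]@k
def onz(d,uv,z,s=None):
    c,k=ray(d,uv,s); return c+k*(z-c[2])/k[2]
def proj(d,X):
    p=np.array(d['R'])@np.array(X)+np.array(d['t']); return d['fx']*p[0]/p[2]+d['cx'],d['fy']*p[1]/p[2]+d['cy']
E
python3 - <<'E'
from h import *
s,a=grab('top');_,b=grab('side')
print(s)
for d in (a,b): print(d['fx'],d['cx'],d['cy'],np.round(d['R'],3).tolist(),np.round(d['t'],3))
_,w=grab('wrist');print(w['fx'],w['cx'],w['cy'],w['tool_from_camera'])
cv2.imwrite('pics/top0.png',cv2.resize(a['frame'],(800,600),interpolation=cv2.INTER_CUBIC))
cv2.imwrite('pics/side0.png',cv2.resize(b['frame'],(800,600),interpolation=cv2.INTER_CUBIC))
E
```

```text
pics
{'clock': 0.0, 'q': array([70.19960359, 33.03254045,  1.42436107, 82.38587895, -0.86113545,
       64.68517002, -3.23754227]), 'joint_vel': array([-0.03972316,  0.1126087 , -0.04959091,  0.03777829, -0.01514885,
        0.01858264, -0.03470672]), 'effort': array([ 4.52523482e-04, -7.65748429e+01,  2.24970192e+00, -2.85961676e+01,
        1.50520558e-02,  1.28119643e-02, -2.23558669e-05]), 'eef_pos': array([ 0.17457359, -0.65154152,  0.20874784]), 'eef_rot': array([[ 9.65929635e-01,  2.58804376e-01, -4.83857619e-04],
       [ 2.58804820e-01, -9.65928395e-01,  1.54955259e-03],
       [-6.63408218e-05, -1.62198345e-03, -9.99998682e-01]]), 'force': array([0.3943362 , 0.09486562, 0.55501713]), 'wrist_torque': array([-0.00049812, -0.00562188, -0.00518566]), 'grip_force': 0.0, 'finger_gap': 0.08547587944450223}
407.4969746759424 253.5176182136803 197.31735447754215 [[0.012, -1.0, 0.004], [-0.998, -0.012, -0.063], [0.063, -0.003, -0.998]] [1.000e-03 5.690e-01 1.035e+00]
352.4458901583548 255.17830402124676 188.67374636026122 [[-0.755, -0.655, 0.022], [-0.328, 0.348, -0.878], [0.568, -0.671, -0.477]] [0.447 0.281 0.511]
297.3186396354542 253.32034177322313 193.38194655718297 [[ 4.22424181e-04 -9.59099184e-01 -2.83069914e-01  7.10686238e-02]
 [ 9.99999908e-01  4.24644099e-04  5.35144593e-05  7.87704564e-04]
 [ 6.88782945e-05 -2.83069911e-01  9.59099276e-01 -1.64558669e-01]
 [ 0.00000000e+00  0.00000000e+00  0.00000000e+00  1.00000000e+00]]
```

View pics/top0.png

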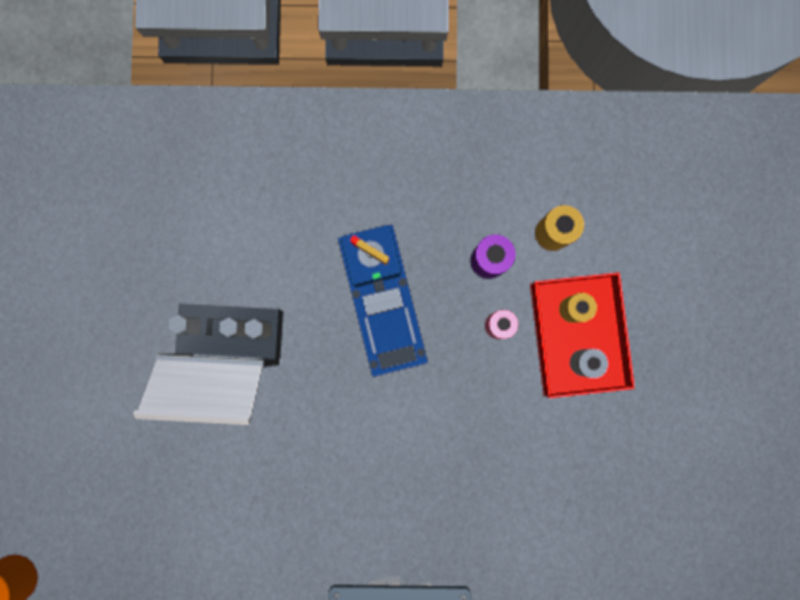

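View pics/side0.png

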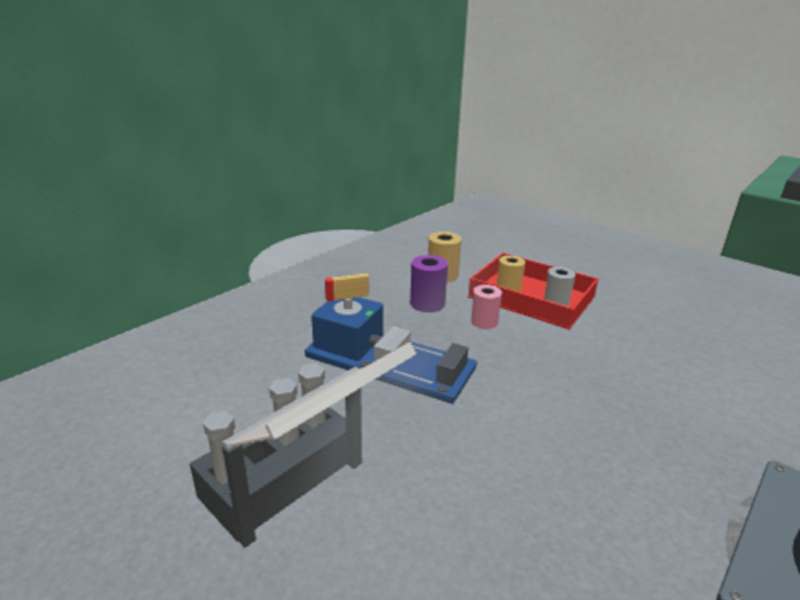

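The top view shows the bronze in the case at (582,307), the steel one at (594,363), and a larger bronze look-alike outside at (565,225). The vise is at (385,300), with the key's red end at (355,241) and the green mark at (376,276). The punch stand is at left, well clear.

```bash
cat > m.py <<'E'
from h import *
def comps(d,lo,hi,amin=15):
    hsv=cv2.cvtColor(d['frame'],cv2.COLOR_BGR2HSV); m=cv2.inRange(hsv,lo,hi)
    n,l,st,c=cv2.connectedComponentsWithStats(m)
    return m,[(st[i,4],c[i].round(1).tolist(),l==i) for i in range(1,n) if st[i,4]>=amin]
if __name__=='__main__':
    _,a=grab('top');_,b=grab('side')
    for nm,d in (('top',a),('side',b)):
        for col,lo,hi in (('brass',(12,90,80),(28,255,255)),('red',(0,180,100),(8,255,255)),('green',(50,120,80),(80,255,255)),('blue',(100,150,40),(120,255,255))):
            m,cs=comps(d,lo,hi)
            for n,c,mk in cs: print(nm,col,n,c)
    # case rim rect
    m,cs=comps(a,(0,150,60),(10,255,255)); mk=max(cs,key=lambda t:t[0])[2]
    p=np.argwhere(mk)[:,::-1].astype(np.float32); rr=cv2.boxPoints(cv2.minAreaRect(p))
    print('case rim',[onz(a,q,.04).round(4)[:2].tolist() for q in rr])
    # vise outline
    m,cs=comps(a,(100,120,30),(125,255,255)); mk=np.zeros_like(m)
    for n,c,k in cs:
        if 200<c[0]<290 and 140<c[1]<250: mk[k]=255
    P=np.argwhere(mk)[:,::-1].astype(np.float32)
    W=np.array([onz(a,q,.015)[:2] for q in P],np.float32)
    # base plate edges: use -x half
    rr=cv2.minAreaRect(W); print('vise all',rr, cv2.boxPoints(rr).round(4).tolist())
    c=a['frame'][130:260,200:420]; cv2.imwrite('pics/crop.png',cv2.resize(c,None,fx=3.6,fy=3.6,interpolation=cv2.INTER_CUBIC))
E
python3 m.py
```

```text
top brass 4471 [188.0, 38.8]
top brass 745 [360.4, 39.8]
top brass 371 [500.6, 50.9]
top brass 562 [357.6, 145.8]
top brass 107 [238.1, 160.7]
top brass 299 [369.6, 196.9]
top brass 15 [4.0, 357.8]
top brass 373 [11.0, 373.8]
top red 3108 [371.2, 214.1]
top blue 1877 [243.5, 187.9]
top blue 128 [255.2, 233.9]
side brass 356 [285.6, 160.4]
side brass 310 [326.7, 174.0]
side brass 306 [224.4, 182.9]
side red 139 [342.5, 173.3]
side red 737 [351.7, 194.0]
side red 48 [210.5, 185.2]
side blue 1123 [217.9, 213.2]
side blue 81 [296.0, 240.6]
case rim [[0.6127, -0.21], [0.6321, -0.3548], [0.4446, -0.3755], [0.4258, -0.2323]]
vise all ((0.5838853120803833, 0.031527962535619736), (0.23856696486473083, 0.09422628581523895), 14.947670936584473) [[0.45649999380111694, 0.046300001442432404], [0.48080000281333923, -0.04479999840259552], [0.7113000154495239, 0.01679999940097332], [0.6869999766349792, 0.10779999941587448]]
```

View pics/crop.png

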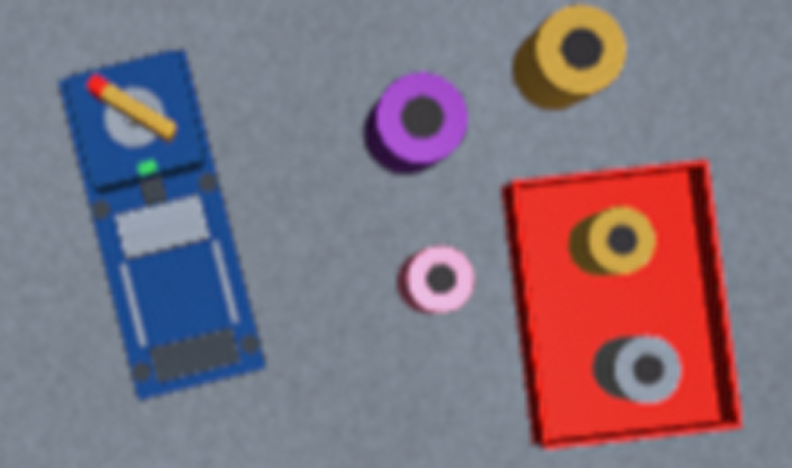

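The crop shows the bronze's top hole at (622,239), the steel's at (648,369), and the key wing running from its red end (97,85) to (173,131). The fixed jaw's centre is about (195,356), the sprung jaw's about (162,226), and the green mark is at (148,167).

```bash
python3 - <<'E'
from h import *
_,a=grab('top')
f=lambda x,y:((x+.5)/3.6-.5+200,(y+.5)/3.6-.5+130)
P={k:onz(a,f(*p),z) for k,p,z in (('bronze',(622,239),.064),('steel',(648,369),.064),('kred',(92,81),.127),('kend',(177,134),.127),('fix',(195,355),.045),('jaw',(162,226),.045),('green',(148,167),.075),('bigbrass',(582,48),.09),('purple',(422,117),.09),('pink',(441,278),.06))}
for k,v in P.items(): print(k,v.round(4)[:2],np.hypot(*v[:2]).round(3))
print('bronze-steel',np.hypot(*(P['bronze']-P['steel'])[:2]))
yaw=np.radians(14.95);ex=np.array([np.cos(yaw),np.sin(yaw)]);ey=np.array([-ex[1],ex[0]]);o=np.array([.5839,.0315])
for k in P: print(k,'in vise',((P[k][:2]-o)@ex).round(4),((P[k][:2]-o)@ey).round(4))
print('nest',o-.052*ex,'keyaxis',o+.07*ex)
k=(P['kred']-P['kend'])[:2];print('key len',np.hypot(*k),'az',np.degrees(np.arctan2(k[1],k[0])))
E
```

```text
bronze [ 0.5724 -0.2862] 0.64
steel [ 0.4836 -0.3034] 0.571
kred [0.6664 0.0751] 0.671
kend [0.6326 0.0197] 0.633
fix [0.4893 0.006 ] 0.489
jaw [0.579  0.0301] 0.58
green [0.6169 0.0396] 0.618
bigbrass [ 0.6994 -0.2524] 0.744
purple [ 0.6512 -0.1445] 0.667
pink [ 0.5443 -0.1625] 0.568
bronze-steel 0.09044471541786664
bronze in vise -0.0931 -0.304
steel in vise -0.1833 -0.2977
kred in vise 0.091 0.0209
kend in vise 0.044 -0.0239
fix in vise -0.098 -0.0002
jaw in vise -0.0051 -0.0
green in vise 0.034 -0.0007
bigbrass in vise 0.0383 -0.3041
purple in vise 0.0196 -0.1874
pink in vise -0.0883 -0.1773
nest [0.53366013 0.01808525] keyaxis [0.65153059 0.04955832]
key len 0.06494810339447595 az 58.58198593407065
```

Emit:
drive_tool(targets=[[-0.5,0.6,-0.3,0,0],[-0.5,1.7,-0.9,0,0],[-0.5,2.8,-1.5,0,0],[-0.5,3.9,-2.1,0.2,0],[-0.5,5.0,-2.6,0.4,0],[-0.5,6.1,-3.2,0.6,0],[-0.5,7.2,-3.8,0.8,0],[-0.5,8.3,-4.3,0.8,0]])

```text
clock: 1.3
eef_pos: [0.5207, -0.3352, 0.169]
eef_rot: [[0.966, 0.259, -0.001], [0.259, -0.966, 0.0], [-0.001, -0.001, -1.0]]
force: [1.1, -1.5, 0.5]
finger_gap: 0.0639
grip_force: 0.0
```

Emit:
drive_tool(targets=[[-0.5,0.7,-0.4,0,0],[-0.5,1.28,-0.7,0,0],[-0.5,1.28,-0.7,0,0],[-0.5,1.28,-0.7,0,0]])

```text
clock: 1.8
eef_pos: [0.5721, -0.2872, 0.1695]
eef_rot: [[0.966, 0.258, -0.001], [0.258, -0.966, -0.0], [-0.001, 0.0, -1.0]]
force: [0.3, -0.2, -0.0]
finger_gap: 0.064
grip_force: 0.0
```

```bash
cat > w.py <<'E'
from h import *
s,d=grab('wrist');f=d['frame']
print(s['clock'],s['q'].round(1),s['eef_pos'].round(4),np.degrees(np.arctan2(s['eef_rot'][1,0],s['eef_rot'][0,0])),s['finger_gap'])
hsv=cv2.cvtColor(f,cv2.COLOR_BGR2HSV); m=cv2.inRange(hsv,(12,90,80),(28,255,255))
for c in cv2.findContours(m,cv2.RETR_CCOMP,cv2.CHAIN_APPROX_NONE)[0]:
    if len(c)>=15:
        (e,ax,an)=cv2.fitEllipse(c); print(np.round(e,1),np.round(ax,1),onz(d,e,.064,s)[:2].round(4))
cv2.imwrite('pics/w1.png',f)
E
python3 w.py
```

```text
1.8 [ 23.   31.9  -0.9  91.1   0.6  57.1 -53.1] [ 0.5721 -0.2872  0.1695] 14.973993416306747 0.0639746799234943
[249.6 181.3] [46.2 55.1] [ 0.5743 -0.2838]
[249.3 185.9] [23.6 24. ] [ 0.5699 -0.2847]
[252.1  42.4] [70.1 73.3] [ 0.6991 -0.2529]
[251.9  38.4] [33.6 36.2] [ 0.7028 -0.2518]
```

View pics/w1.png

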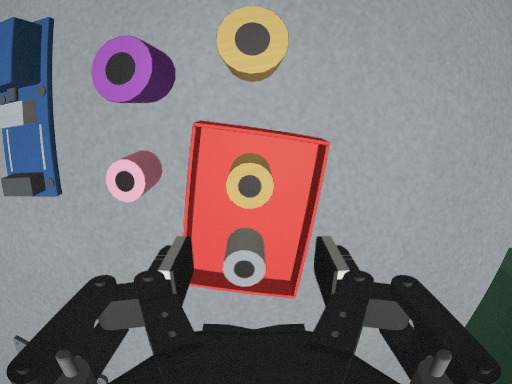

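The wrist view shows the gripper over the case with the bronze's hole at (249,186). It agrees with the top view to about 2 mm, so I'll descend and grasp.

Emit:
drive_tool(targets=[[-0.5,-0.02,-0.03,0.5,0],[-0.5,-0.02,-0.03,1.1,0],[-0.5,-0.02,-0.03,1.7,0],[-0.5,-0.02,-0.03,2.2,0],[-0.5,-0.02,-0.03,2.6,0],[-0.5,-0.02,-0.03,2.85,0],[-0.5,-0.02,-0.03,2.87,0],[-0.5,-0.02,-0.03,2.87,0]])

```text
clock: 2.85
eef_pos: [0.5716, -0.2859, 0.0268]
eef_rot: [[0.966, 0.258, 0.001], [0.258, -0.966, -0.0], [0.001, 0.001, -1.0]]
force: [-0.4, -0.7, 1.0]
finger_gap: 0.0641
grip_force: 0.0
```

Emit:
drive_tool(targets=[[0.3,0,0,0,0],[0.5,0,0,0,0],[1,0,0,0,0],[1,0,0,0,0],[1,0,0,0,0],[1,0,0,0,0],[1,0,0,0,0],[1,0,0,0,0]])

```text
clock: 3.85
eef_pos: [0.572, -0.2853, 0.0275]
eef_rot: [[0.966, 0.259, 0.002], [0.259, -0.966, -0.0], [0.001, 0.001, -1.0]]
force: [-1.9, 2.4, 7.2]
finger_gap: 0.0434
grip_force: 60.1
```

Emit:
drive_tool(targets=[[1,0,0,-0.2,0],[1,0,0,-0.5,0],[1,0,0,-0.9,0],[1,0,0,-1.4,0],[1,0,0,-1.9,0],[1,0,0,-2.4,0],[1,0,0,-2.7,0],[1,0,0,-2.8,0]])

```text
clock: 4.85
eef_pos: [0.5715, -0.2855, 0.1671]
eef_rot: [[0.966, 0.259, 0.001], [0.259, -0.966, -0.0], [0.001, 0.001, -1.0]]
force: [-0.5, -0.3, -6.4]
finger_gap: 0.0435
grip_force: 62.3
```

```bash
sed -i 's/w1.png/w2.png/;s/\.064,s/.19,s/' w.py; python3 w.py; python3 - <<'E'
from h import *
_,b=grab('side'); print(r.read_state()['force'].round(1), r.read_state()['grip_force'])
cv2.imwrite('pics/s2.png',cv2.resize(b['frame'][60:220,200:400],None,fx=3.5,fy=3.5,interpolation=cv2.INTER_CUBIC))
E
```

```text
4.85 [ 22.9  31.9  -1.   91.5   0.6  56.6 -53.2] [ 0.5715 -0.2855  0.1671] 14.998955988849591 0.04349561388887852
[252.6 245.1] [ 87.8 112.6] [ 0.5723 -0.2857]
[253.7 261.7] [39.1 45.1] [ 0.5627 -0.2888]
[254.   42.1] [70.8 74.1] [ 0.6713 -0.2598]
[254.1  37.9] [34.1 36.4] [ 0.6733 -0.2593]
[-0.1 -0.7 -5.7] 62.32910041697323
```

View pics/w2.png

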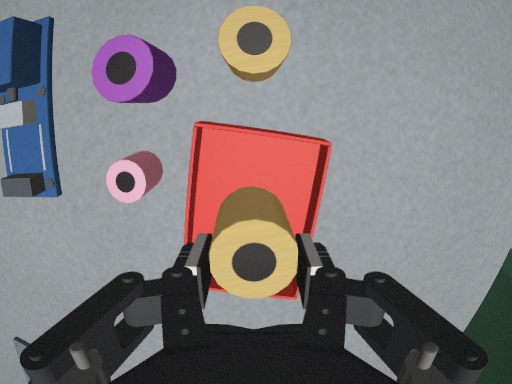

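View pics/s2.png

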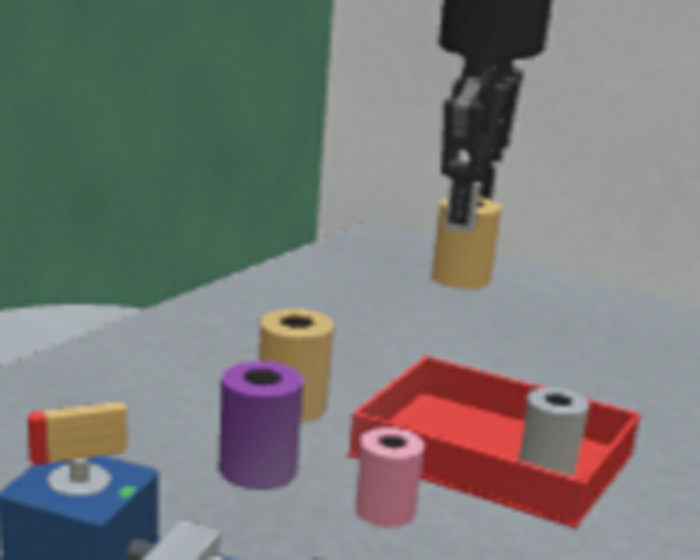

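The bronze is held upright, and the fingertips look higher on it than I expected. I'll measure its height relative to the tool.

```bash
python3 - <<'E'
from h import *
s,w=grab('wrist');_,b=grab('side')
p=s['eef_pos']
for z in (.17,.18,.19,.2,.21): 
    o=onz(w,(253.7,261.7),z,s)-p; print(z,(s['eef_rot'].T@o).round(4))
hsv=cv2.cvtColor(b['frame'],cv2.COLOR_BGR2HSV); m=cv2.inRange(hsv,(12,90,60),(28,255,255));m[:,:310]=0;m[:100]=0;m[160:]=0
n,l,st,c=cv2.connectedComponentsWithStats(m);i=1+st[1:,4].argmax();print(st[i],c[i])
cam=-b['R'].T@b['t']
# nearest base-rim point projected vs base height
d=(cam-p)[:2];d/=np.hypot(*d)
for zb in (.12,.13,.14,.145,.15): print(zb,np.round(proj(b,[*(p[:2]+.023*d),zb]),1),'top far',np.round(proj(b,[*(p[:2]-.023*d),zb+.06]),1),'tip',np.round(proj(b,[*p]),1))
E
```

```text
0.17 [-0.0203  0.001  -0.0039]
0.18 [-0.0146  0.001  -0.0139]
0.19 [-0.0089  0.001  -0.0239]
0.2 [-0.0032  0.001  -0.0339]
0.21 [ 0.0025  0.001  -0.0439]
[324 116  19  27 315] [333.11111111 131.36825397]
0.12 [329.5 151.4] top far [333.  124.7] tip [332.  132.2]
0.13 [329.9 147.9] top far [333.5 121.1] tip [332.  132.2]
0.14 [330.4 144.4] top far [334.  117.5] tip [332.  132.2]
0.145 [330.6 142.6] top far [334.2 115.7] tip [332.  132.2]
0.15 [330.9 140.9] top far [334.5 113.9] tip [332.  132.2]
```

Emit:
drive_tool(targets=[[1,0.05,-0.4,0,0],[1,0.16,-1.2,0,0],[1,0.3,-2.1,0,0],[1,0.42,-3.0,0,0],[1,0.54,-3.9,0,0],[1,0.67,-4.8,0,0],[1,0.77,-5.6,0,0],[1,0.84,-6.0,0,0]])

```text
clock: 6.05
eef_pos: [0.5329, 0.0191, 0.1657]
eef_rot: [[0.965, 0.263, -0.001], [0.263, -0.965, 0.001], [-0.001, -0.002, -1.0]]
force: [-0.0, 0.1, -6.1]
finger_gap: 0.0431
grip_force: 62.6
```

Emit:
drive_tool(targets=[[1,0,-0.06,0,0],[1,0,-0.06,0.2,0],[1,0,-0.06,0.5,0],[1,0,-0.06,0.9,0],[1,0,-0.06,1.3,0],[1,0,-0.06,1.5,0],[1,0,-0.06,1.6,0],[1,0,-0.06,1.6,0]])

```text
clock: 7.05
eef_pos: [0.5336, 0.018, 0.086]
eef_rot: [[0.966, 0.258, -0.0], [0.258, -0.966, -0.0], [-0.0, 0.0, -1.0]]
force: [-0.2, -0.1, -6.2]
finger_gap: 0.0435
grip_force: 62.5
```

```bash
python3 - <<'E'
from h import *
s,a=grab('top');_,w=grab('wrist');print(s['eef_pos'].round(4),s['force'].round(1))
cv2.imwrite('pics/w3.png',cv2.hconcat([w['frame'][:, :400],cv2.resize(a['frame'][130:260,180:310],(384,384))]))
E
```

```text
[0.5336 0.018  0.086 ] [-0.2 -0.1 -6.2]
```

View pics/w3.png

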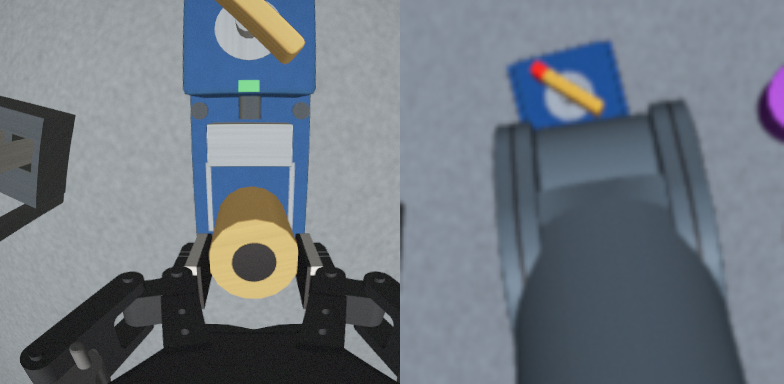

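The wrist view shows the button on the vise's middle line: hole at column 254, jaw middle at about 250. I'll lower it.

Emit:
drive_tool(targets=[[1,0,0,0.2,0],[1,0,0,0.45,0],[1,0,0,0.65,0],[1,0,0,0.8,0],[1,0,0,0.88,0],[1,0,0,0.93,0],[1,0,0,0.95,0],[1,0,0,0.95,0]])

```text
clock: 8.15
eef_pos: [0.5336, 0.0182, 0.0388]
eef_rot: [[0.966, 0.259, 0.0], [0.259, -0.966, 0.0], [0.0, 0.0, -1.0]]
force: [-0.1, 0.1, -5.9]
finger_gap: 0.0433
grip_force: 62.6
```

Emit:
drive_tool(targets=[[1,0,0,0.01,0],[1,0,0,0.02,0],[1,0,0,0.03,0],[1,0,0,0.03,0]])

```text
clock: 8.65
eef_pos: [0.5342, 0.0185, 0.0384]
eef_rot: [[0.966, 0.259, 0.002], [0.259, -0.966, 0.0], [0.002, 0.0, -1.0]]
force: [-3.2, 0.2, 11.1]
finger_gap: 0.0434
grip_force: 64.3
```

The button is touching the bed, so I'll release it and retreat.

Emit:
drive_tool(targets=[[-0.2,0,0,0,0],[-0.4,0,0,0,0],[-0.5,0,0,0,0],[-0.5,0,0,0,0],[-0.5,0,0,0,0]])

```text
clock: 9.28
eef_pos: [0.5335, 0.0182, 0.037]
eef_rot: [[0.966, 0.259, -0.0], [0.259, -0.966, 0.0], [-0.0, -0.0, -1.0]]
force: [0.5, 0.1, -0.1]
finger_gap: 0.0642
grip_force: 0.0
```

Emit:
drive_tool(targets=[[-0.5,0,0,-0.3,0],[-0.5,0,0,-0.8,0],[-0.5,0,0,-1.4,0],[-0.5,0,0,-2.0,0],[-0.5,0,0,-2.6,0],[-0.5,0,0,-2.9,0],[-0.5,0,0,-3.0,0],[-0.5,0,0,-3.0,0]])

```text
clock: 10.28
eef_pos: [0.5332, 0.0182, 0.1867]
eef_rot: [[0.966, 0.259, -0.001], [0.259, -0.966, -0.0], [-0.001, -0.0, -1.0]]
force: [0.8, -0.8, 0.3]
finger_gap: 0.0642
grip_force: 0.0
```

```bash
python3 - <<'E'
from h import *
s,w=grab('wrist');f=w['frame'];print(s['eef_pos'].round(4),s['force'].round(1),s['finger_gap'])
o=np.array([.5839,.0315]);y=np.radians(14.95);ex=np.array([np.cos(y),np.sin(y)]);ey=np.array([-ex[1],ex[0]])
V=lambda p:np.round([(p[:2]-o)@ex,(p[:2]-o)@ey],4)
hsv=cv2.cvtColor(f,cv2.COLOR_BGR2HSV); m=cv2.inRange(hsv,(12,90,80),(28,255,255))
for c in cv2.findContours(m,cv2.RETR_CCOMP,cv2.CHAIN_APPROX_NONE)[0]:
    if len(c)>=15:
        e,ax,an=cv2.fitEllipse(c); r4=cv2.boxPoints(cv2.minAreaRect(c)); print(np.round(e,1),np.round(ax,1),'@.075',V(onz(w,e,.075,s)),'@.127',V(onz(w,e,.127,s)),'wing',[V(onz(w,q,.127,s)).tolist() for q in r4])
cv2.imwrite('pics/w4.png',f)
E
```

```text
[0.5332 0.0182 0.1867] [ 0.8 -0.8  0.3] 0.06416905938882125
[251.8 179.5] [44.7 53.8] @.075 [-0.0491  0.0009] @.127 [-0.0363  0.0006] wing [[-0.0147, 0.018], [-0.0147, -0.017], [-0.0572, -0.0179], [-0.0573, 0.0188]]
[251.7 183.6] [23.1 23.4] @.075 [-0.0531  0.0009] @.127 [-0.0396  0.0007] wing [[-0.0396, 0.0133], [-0.0268, 0.0008], [-0.0395, -0.0116], [-0.0526, 0.0008]]
[485.5 111.5] [51.2 61.7] @.075 [ 0.0356 -0.2677] @.127 [ 0.0325 -0.2174] wing [[0.0476, -0.1764], [0.0606, -0.2557], [0.0111, -0.2608], [0.004, -0.1798]]
[254.5  51.5] [17.1 87.7] @.075 [ 0.0718 -0.0015] @.127 [ 0.0618 -0.0013] wing [[0.0771, 0.0218], [0.0863, 0.0134], [0.0486, -0.0232], [0.0395, -0.0148]]
```

View pics/w4.png

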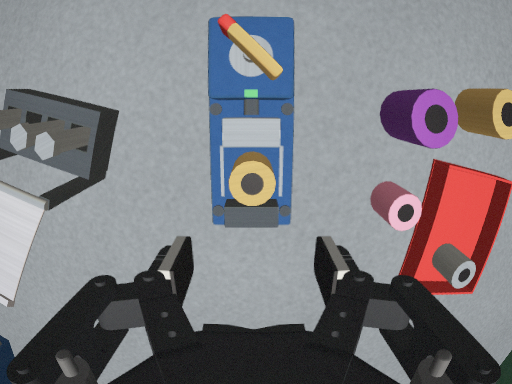

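The button stands at vise (-53, +1) mm, on target. The key wing's azimuth is about 59°, so it needs about 224° clockwise. Joint 7 allows that in one grasp if I first turn the tool back 224°.

Emit:
drive_tool(targets=[[-0.5,0.3,0,0,-1],[-0.5,0.8,0,0,-3],[-0.5,1.3,0,0,-5],[-0.5,1.8,0,0,-7],[-0.5,2.2,0,0,-9],[-0.5,2.43,0,0,-11],[-0.5,2.43,0,0,-13],[-0.5,2.43,0,0,-15]])

```text
clock: 11.32
eef_pos: [0.6503, 0.0497, 0.1853]
eef_rot: [[-0.006, 1.0, -0.003], [1.0, 0.006, 0.0], [0.0, -0.003, -1.0]]
force: [0.0, -0.0, -0.8]
finger_gap: 0.064
grip_force: 0.0
```

Emit:
drive_tool(targets=[[-0.5,0,0,0,-2],[-0.5,0,0,0,-4],[-0.5,0,0,0,-6],[-0.5,0,0,0,-8],[-0.5,0,0,0,-10],[-0.5,0,0,0,-12],[-0.5,0,0,0,-14],[-0.5,0,0,0,-16]])

```text
clock: 12.32
eef_pos: [0.6502, 0.0495, 0.1856]
eef_rot: [[-0.986, 0.168, -0.002], [0.168, 0.986, 0.0], [0.002, -0.0, -1.0]]
force: [-0.4, -0.7, 0.7]
finger_gap: 0.0639
grip_force: 0.0
```

Emit:
drive_tool(targets=[[-0.5,0,0,0,-2],[-0.5,0,0,0,-4],[-0.5,0,0,0,-6],[-0.5,0,0,0,-8],[-0.5,0,0,0,-10],[-0.5,0,0,0,-12],[-0.5,0,0,0,-13.8],[-0.5,0,0,0,-13.8]])

```text
clock: 13.32
eef_pos: [0.6504, 0.0495, 0.1857]
eef_rot: [[-0.516, -0.857, -0.002], [-0.857, 0.516, 0.001], [0.0, 0.002, -1.0]]
force: [-0.5, -0.2, 0.3]
finger_gap: 0.0644
grip_force: 0.0
```

```bash
python3 - <<'E'
from h import *
s,w=grab('wrist');f=w['frame'];print(s['clock'],s['q'].round(1),s['eef_pos'].round(4),np.degrees(np.arctan2(s['eef_rot'][1,0],s['eef_rot'][0,0])))
hsv=cv2.cvtColor(f,cv2.COLOR_BGR2HSV); m=cv2.inRange(hsv,(12,90,80),(28,255,255))|cv2.inRange(hsv,(0,180,90),(8,255,255))
for c in cv2.findContours(m,cv2.RETR_EXTERNAL,cv2.CHAIN_APPROX_NONE)[0]:
    if len(c)>=25:
        r4=cv2.boxPoints(cv2.minAreaRect(c)); T=lambda q:(s['eef_rot'].T@(onz(w,q,.127,s)-s['eef_pos']))[:2].round(4).tolist()
        print(cv2.minAreaRect(c)[0],[T(q) for q in r4])
cv2.imwrite('pics/w5.png',f)
E
```

```text
13.325 [ 23.8  42.3 -60.   86.5  37.4  73.1 108.1] [0.6504 0.0495 0.1857] -121.05052339039783
(39.74905776977539, 219.27169799804688) [[-0.026, -0.2242], [-0.0114, -0.1997], [-0.0131, -0.1981], [-0.0277, -0.2225]]
(5.346155643463135, 170.73074340820312) [[0.0231, -0.2719], [0.0447, -0.241], [0.0387, -0.2296], [0.017, -0.2591]]
(254.99996948242188, 191.99996948242188) [[0.0362, -0.0031], [0.0362, 0.006], [-0.0212, 0.0064], [-0.0212, -0.0033]]
(338.0, 97.5) [[0.0921, 0.0381], [0.1086, 0.0794], [0.0747, 0.0926], [0.0589, 0.0501]]
(85.0, 9.0) [[0.1866, -0.1787], [0.1695, -0.1086], [0.1531, -0.1076], [0.1681, -0.1767]]
```

View pics/w5.png

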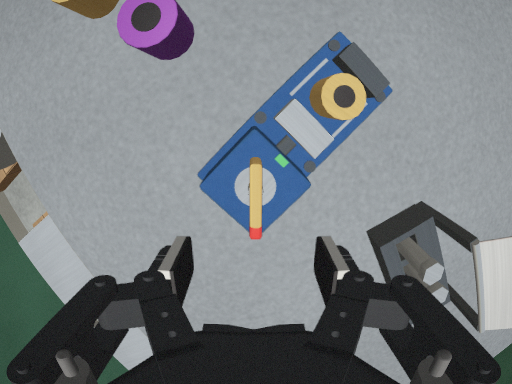

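```bash
python3 - <<'E'
from h import *
s,w=grab('wrist');f=w['frame']
hsv=cv2.cvtColor(f,cv2.COLOR_BGR2HSV); m=cv2.inRange(hsv,(0,0,110),(180,60,255)); k=np.zeros_like(m);cv2.circle(k,(255,187),28,255,-1);m&=k
blue=cv2.inRange(hsv,(100,120,30),(125,255,255)); 
p=np.argwhere(m)[:,::-1].astype(np.float32);c,rad=cv2.minEnclosingCircle(p);print(len(p),c,rad, p.min(0),p.max(0))
for z in (.075,.078): print((s['eef_rot'].T@(onz(w,c,z,s)-s['eef_pos']))[:2].round(4))
# housing top: blue blob hull box, far side edges
T=lambda q,z:(s['eef_rot'].T@(onz(w,q,z,s)-s['eef_pos']))[:2].round(4)
for q in ((199,181),(258,127),(311,184),(246,236)): print(q,T(q,.075))
E
```

```text
848 (255.0, 186.5) 25.224096298217773 [235. 162.] [275. 211.]
[-0.0014  0.0017]
[-0.0005  0.0017]
(199, 181) [ 0.0042 -0.0524]
(258, 127) [0.0556 0.0044]
(311, 184) [0.0013 0.0561]
(246, 236) [-0.0536 -0.0073]
```

Disc, housing and wing agree that the axis is within about 1.5 mm of the tool. I'll descend, grip and wind.

Emit:
drive_tool(targets=[[-0.5,0.01,0.02,0.3,0],[-0.5,0.01,0.02,0.8,0],[-0.5,0.01,0.02,1.3,0],[-0.5,0.01,0.02,1.6,0],[-0.5,0.01,0.02,1.75,0],[-0.5,0.01,0.02,1.78,0],[-0.5,0.01,0.02,1.78,0],[-0.5,0.01,0.02,1.78,0]])

```text
clock: 14.42
eef_pos: [0.6501, 0.0498, 0.0988]
eef_rot: [[-0.515, -0.857, 0.001], [-0.857, 0.515, 0.0], [-0.001, -0.001, -1.0]]
force: [-0.3, 0.7, -0.6]
finger_gap: 0.0641
grip_force: 0.0
```

Emit:
drive_tool(targets=[[0.3,0,0,0,0],[0.6,0,0,0,0],[1,0,0,0,0],[1,0,0,0,0],[1,0,0,0,0],[1,0,0,0,0],[1,0,0,0,0]])

```text
clock: 15.3
eef_pos: [0.649, 0.0502, 0.0984]
eef_rot: [[-0.515, -0.857, -0.001], [-0.857, 0.515, 0.0], [0.0, 0.001, -1.0]]
force: [-5.0, 0.9, 5.4]
finger_gap: 0.0078
grip_force: 59.2
```

Gripped. I'll wind slowly, starting with 40° and then checking the forces.

Emit:
drive_tool(targets=[[1,0,0,0,0.5],[1,0,0,0,1.5],[1,0,0,0,2.5],[1,0,0,0,3.5],[1,0,0,0,4.5],[1,0,0,0,5.5],[1,0,0,0,6.5],[1,0,0,0,7.5]])

```text
clock: 16.3
eef_pos: [0.6481, 0.0512, 0.0984]
eef_rot: [[-0.931, -0.366, -0.002], [-0.366, 0.931, 0.001], [0.002, 0.002, -1.0]]
force: [-9.0, 3.0, 6.1]
finger_gap: 0.0079
grip_force: 59.4
```

Emit:
drive_tool(targets=[[1,0,0,0,1],[1,0,0,0,2],[1,0,0,0,3],[1,0,0,0,4],[1,0,0,0,5],[1,0,0,0,6],[1,0,0,0,7],[1,0,0,0,8]])

```text
clock: 17.3
eef_pos: [0.6481, 0.0526, 0.0984]
eef_rot: [[-0.948, 0.317, -0.002], [0.317, 0.948, 0.003], [0.003, 0.002, -1.0]]
force: [-8.2, 6.6, 6.6]
finger_gap: 0.0079
grip_force: 59.2
```

```bash
python3 - <<'E'
from h import *
s=r.read_state();print(s['q'].round(1),s['force'].round(1),s['wrist_torque'].round(2))
E
```

```text
[ 13.3  40.9 -37.9  92.9  28.6  56.4  37.5] [-8.2  6.6  6.6] [1.37 1.73 0.15]
```

Emit:
drive_tool(targets=[[1,0,0,0,1],[1,0,0,0,2],[1,0,0,0,3],[1,0,0,0,4],[1,0,0,0,5],[1,0,0,0,6],[1,0,0,0,7],[1,0,0,0,8]])

```text
clock: 18.3
eef_pos: [0.6489, 0.0537, 0.0984]
eef_rot: [[-0.523, 0.852, -0.001], [0.852, 0.523, 0.004], [0.004, 0.002, -1.0]]
force: [-4.3, 8.7, 3.3]
finger_gap: 0.0079
grip_force: 58.9
```

Emit:
drive_tool(targets=[[1,0,0,0,1],[1,0,0,0,2],[1,0,0,0,3],[1,0,0,0,4],[1,0,0,0,5],[1,0,0,0,6],[1,0,0,0,7],[1,0,0,0,8]])

```text
clock: 19.3
eef_pos: [0.6503, 0.0541, 0.0984]
eef_rot: [[0.147, 0.989, 0.002], [0.989, -0.147, 0.005], [0.005, 0.001, -1.0]]
force: [1.2, 9.9, -0.3]
finger_gap: 0.0077
grip_force: 58.6
```

Emit:
drive_tool(targets=[[1,0,0,0,1],[1,0,0,0,2],[1,0,0,0,3],[1,0,0,0,4],[1,0,0,0,5],[1,0,0,0,6],[1,0,0,0,7],[1,0,0,0,8]])

```text
clock: 20.3
eef_pos: [0.6516, 0.0534, 0.0984]
eef_rot: [[0.749, 0.663, 0.004], [0.663, -0.749, 0.004], [0.005, -0.0, -1.0]]
force: [4.8, 7.4, -3.5]
finger_gap: 0.0078
grip_force: 58.6
```

```bash
python3 - <<'E'
from h import *
s=r.read_state();print(s['q'].round(1),s['force'].round(1),s['wrist_torque'].round(2),np.degrees(np.arctan2(s['eef_rot'][1,0],s['eef_rot'][0,0])))
E
```

```text
[ -5.7  37.   -5.   93.5   3.7  49.5 -60.5] [ 4.8  7.4 -3.5] [ 1.76 -1.05  0.13] 41.51572436211732
```

Emit:
drive_tool(targets=[[1,0,0,0,1],[1,0,0,0,2],[1,0,0,0,3],[1,0,0,0,4],[1,0,0,0,4.7],[1,0,0,0,5.2],[1,0,0,0,5.4],[1,0,0,0,5.4]])

```text
clock: 21.3
eef_pos: [0.6521, 0.0526, 0.0985]
eef_rot: [[0.968, 0.253, 0.005], [0.253, -0.968, 0.003], [0.005, -0.002, -1.0]]
force: [7.0, 5.9, -3.3]
finger_gap: 0.0077
grip_force: 58.6
```

```bash
cat > t.py <<'E'
from h import *
s=r.read_state();print(s['force'].round(1),s['wrist_torque'].round(2),np.degrees(np.arctan2(s['eef_rot'][1,0],s['eef_rot'][0,0])))
E
python3 t.py
```

```text
[ 7.   5.9 -3.3] [ 1.33 -1.45  0.16] 14.634812247554626
```

Emit:
drive_tool(targets=[[1,0,0,0,0.4],[1,0,0,0,0.8],[1,0,0,0,0.8]])

```text
clock: 21.68
eef_pos: [0.6521, 0.0525, 0.0985]
eef_rot: [[0.983, 0.186, 0.005], [0.186, -0.983, 0.002], [0.005, -0.001, -1.0]]
force: [5.9, 5.4, -3.0]
finger_gap: 0.0076
grip_force: 63.8
```

```bash
python3 t.py
```

```text
[ 5.9  5.4 -3. ] [ 1.16 -1.42  1.02] 10.710313080406982
```

The torque jumped to 1 N m, so the key is at its stop. I'll release, rise and check.

Emit:
drive_tool(targets=[[1,0,0,0,-0.5],[0.5,0,0,0,-0.5],[-0.2,0,0,0,-0.5],[-0.5,0,0,0,-0.5],[-0.5,0,0,0,-0.5],[-0.5,0,0,0,-0.5],[-0.5,0,0,0,-0.5]])

```text
clock: 22.55
eef_pos: [0.6497, 0.0497, 0.0981]
eef_rot: [[0.974, 0.225, 0.0], [0.225, -0.974, -0.0], [0.0, 0.0, -1.0]]
force: [-0.3, -0.2, 0.6]
finger_gap: 0.064
grip_force: 0.0
```

Emit:
drive_tool(targets=[[-0.5,0,0,-0.3,0],[-0.5,0,0,-0.8,0],[-0.5,0,0,-1.4,0],[-0.5,-0.4,0,-2.0,0],[-0.5,-1.0,0,-2.4,0],[-0.5,-1.6,0,-2.6,0],[-0.5,-2.0,0,-2.6,0],[-0.5,-2.0,0,-2.6,0]])

```text
clock: 23.55
eef_pos: [0.5517, 0.0268, 0.2297]
eef_rot: [[0.975, 0.224, 0.002], [0.224, -0.975, 0.0], [0.002, 0.0, -1.0]]
force: [-0.2, 0.8, -0.3]
finger_gap: 0.0641
grip_force: 0.0
```

```bash
python3 - <<'E'
from h import *
s,w=grab('wrist');_,b=grab('side');print(s['clock'],s['eef_pos'].round(3),s['force'].round(1))
cv2.imwrite('pics/w6.png',cv2.hconcat([w['frame'][:,100:420],cv2.resize(b['frame'][130:274,180:330],(400,384))]))
E
```

```text
23.55 [0.552 0.027 0.23 ] [-0.2  0.8 -0.3]
```

View pics/w6.png

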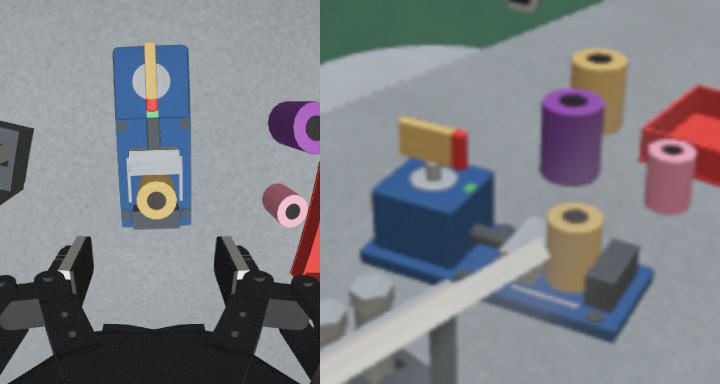

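The key's red end points at the green mark, and the button stands upright, clamped between the jaws. The gripper is clear, so I'm handing in.

```bash
python3 -c "
from cell import ticket
print(ticket.sign_off())"
```

```text
the job is handed in; nothing more can be done
None
```

The bronze button is clamped upright in the vise, the key is wound to its stop, and the steel button and punches were not touched; I handed the job in at about 24 s, but sign-off returned no verdict.

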